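# Stand the toppled inspection lamp back up and press its switch

## Task

The small inspection lamp on the bench mat has been knocked over. Push against its foot to tip it back upright on the mat, without lifting it off the mat, and once it stands still press the red button on its top all the way down and let go. Leave the other things on the bench where they are.

Things in the scene. Friction and masses are not known exactly. Their poses are not given: they have to be found in the camera images.
- lamp: Inspection lamp, 0.5 to 0.9 kg, lying on its side. Square black foot 140 x 140 x 20 mm; on its middle a post 24 mm thick, 58 mm long; on that a yellow head 64 mm in diameter, 50 mm tall, with a red button. Origin: centre of the foot's underside; z along the post to the button, at first about 19 degrees below level. Centre of mass about 25 mm from the underside, on the post's axis.
- foot_edge (a point): Middle of the foot's edge that is uppermost as the lamp lies (136 mm above the bench), on the post's side (lamp frame: x 70, y 0, z 20 mm). The head's highest part lies about 81 mm above the bench. Pushed here level, away from the head, with 1 to 3 N, the lamp tips up about its lower edge.
- heel (a point): Middle of the foot's lower edge, on the underside (lamp frame: x -70, y 0, z 0 mm): the lamp tips on it and it stays on the mat. Once the underside's upper edge is about 50 mm beyond it the lamp overbalances and falls onto its foot. Post and head swing up behind the pusher, to stand 70 mm beyond this edge: push on level to about 150 mm beyond it before rising.
- button_top (a point): Centre of the top face of the red button, 28 mm in diameter, standing 12 mm out of the lamp head; 140 mm above the foot's underside. It is pressed towards the foot.
- button (a joint): Travel of the red button: 0 out, 0.006 m fully down; a spring returns it. It starts to move at about 1 N and is fully down at about 4 N.
- mat: Dark blue rubber mat fixed to the bench, 400 (x) x 460 (y) x 4 mm thick; origin: centre of its underside, z up.
- wax_tin: Blue round tin on the mat, 68 mm in diameter, 55 mm tall; origin: centre of its underside. Leave alone.
- jar: White jar with a green lid on the mat, 64 mm in diameter, 85 mm tall; origin: centre of its underside. Leave alone.
- sand_block: Cork sanding block on the mat, 60 x 32 x 30 mm; origin: centre of its underside. Leave alone.
- squeeze: White squeeze bottle, 60 mm in diameter, 170 mm tall, on the bench to the robot's left; origin: centre of its underside. Leave alone.
- spray_can: Red spray can, 66 mm in diameter, 180 mm tall, on the bench to the robot's right; origin: centre of its underside. Leave alone.
- driver: Screwdriver lying on the bench to the robot's right. Leave alone.
There are look-alikes about, which are no part of the job. Several things have the shape of the lamp; the one meant has the colours described above.

How it is judged:
By the outcome, as a careful person would: the job done as asked, in the order asked, and still so for the second after the job is handed in, with the robot touching nothing.
It also fails if it takes over 42 s, if anything falls off the work surface, if the arm or the gripper's body presses on something with over 40 N, if the wrist force passes 120 N, or if a joint passes its speed limit or range.

## Robot

A 6-joint arm with a two-finger parallel gripper is mounted at the origin on the work surface. World frame = base frame: x ahead of the robot, y to its left, z up, the work surface at z = 0. Lengths are in m, angles in rad, forces in N, time in s.
With the tool pointing down it reaches from about 0.425 to 0.95 m from the base axis. Payload 3.5 kg.
Tool frame: the origin (TCP) lies midway between the tips of the shut fingers; the grasp point (between the pads) lies grasp_offset behind it (grasp_offset is the distance from the TCP to the grasp point, in m); z points along the fingers, y is the direction in which the jaws open and shut (so a half turn about z gives the same grasp; the last joint's range is limited). The gripper opens to 85 mm and grips with 20 to 120 N. Pads are 22 mm wide; open, the fingers measure 114 mm over their backs; the gripper's body (76 mm by 85 mm) begins 54 mm behind the grasp point. The pads swing forward as they close: fully open they stand 13 mm farther back than shut.
Start: joints at [1.185, 0.286, 1.577, -0, 1.279, -0.15], TCP at [0.158, 0.656, 0.231] pointing down, gripper open.
Joint ranges: [-2.77, 2.77], [-0.9, 2.22], [0.21, 2.48], [-1.53, 4.67], [0.24, 2.81], [-2.84, 2.84]. Speed limits (rad/s): [2.79, 2.79, 3.14, 3.14, 3.14, 3.14].

## Interface

Orientations are given as a unit quaternion [x, y, z, w].
In Python, from plant import * gives the robot as it stands.
- The arm moves only by the tool jog_arm, never from a script. Its argument "targets" is text: rows parted by semicolons, each of 7 numbers parted by spaces: the shift along the world's x, y, z in mm, then the turn, a rotation vector about the world's x, y, z in degrees, then the gripper's target within -1 to 1 (fully open at 1, half-way at 0, shut at -1). A call has 1 to 10 rows; each row shifts and turns the pose as measured when the row begins; what a row does not reach is not made up. A row lasts 1/12 s, in which the tool goes at most 41.7 mm and 7.16 degrees, less where a joint would pass 70% of its speed; a pose out of reach is approached as far as the arm can. A call with a gripper value outside its range is refused whole. The fingers move at their own pace and stop on an object; "force" is the grip in N (left out, the last holds). Time passes only in rows, so rows that do not move let the fingers close. It gives the time, the measured TCP pose, the force and the opening at its end, in the units of the state.
- get_state(): the state, without advancing time (a new reading comes with each control period).
- read_camera(name): name is "scene" or "side" or "wrist"; returns a dict with "pixels" (480x640x3 uint8, blue, green, red), "mtx" (3x3 intrinsics, pixels), "world_from_camera" (4x4, takes a point from camera to world coordinates). Camera axes: x right, y up, looking along -z (the intrinsics and any distortion apply to the point x, -y, -z); pixel columns grow to the right and rows downward; lengths in m; the calibration is good to about 2 mm. A picture is of the moment at which its call begins. There is no depth.
- sign_off(): hands the job in, once; it reports no verdict.
Trained networks look in a picture, given as the dict that the camera call returned (one of the last four; its "shot" number tells which), for a name from the list of things; names that differ only in an ending like _2 or _b are one class to them, and where a whole thing is asked for, a point or a joint stands for the part that bears it (a point fixed in the world has none). Each returns a list of dicts, best first, with "p" (0 to 1); they miss things now and then, are a little off and sometimes report something else, mostly with a low value. They report only what shows in the picture. A call takes as long as a camera call. They do not tell look-alikes from the thing itself.
- spot_in(target, picture): "uv" ([column, row] in pixels, amid what is visible of it).
- silhouettes(target, picture): "mask" (480x640 bool, what is visible of it) and "uv" ([column, row] in pixels, amid what is visible of it).
- mark_of(target, picture): "uv" ([column, row] in pixels: a listed point, or the origin of a listed thing).
The state is a dict: "time": time; "qpos": joint angles; "dq": joint speeds; "joint_efforts": joint torques, N m; "eef_pos": TCP position; "tcp_rot": TCP orientation; "contact_force": force on the tool from outside, world axes, zero at the start; "wrist_torque": the same for the moment, N m; "opening": opening from 0.0 (shut) to 1.0 (fully open).
Only numpy, scipy, OpenCV 4.12 (cv2) and the standard library are available. Lean on these libraries where they do the work, as an engineer would, in place of code of your own. Each camera call takes 0.05 s, during which the arm holds its last target.

## Working session

There is one attempt and no reset: what is moved stays moved. The work goes in short steps, Python scripts to look and compute and a tool call to move; the robot and the scene stay as the last step left them, time stands still between calls to the robot, and variables do not carry over. Pictures are saved under pics/ and viewed, and the job is handed in when it is done.

Besides the shell and the picture viewer there is one more tool, called after "Request:" as a command line: name --argument value ..., lists and objects as JSON in quotes. jog_arm: Moves the arm, as the interface text tells. Its arguments: {"type":"object","properties":{"targets":{"type":"string"},"force":{"type":"number"}},"required":["targets"]}

```bash
mkdir -p pics; ls; cat > h.py <<'E'
from plant import *
import numpy as np, cv2, pickle
def snap(n,tag):
    p=read_camera(n); cv2.imwrite(f'pics/{tag}.png',p['pixels']); return p
def ray(p,uv):
    K=np.array(p['mtx']);T=np.array(p['world_from_camera'])
    d=np.linalg.inv(K)@np.array([uv[0],uv[1],1.]); d=np.array([d[0],-d[1],-d[2]])
    return T[:3,3],T[:3,:3]@d
def atz(p,uv,z):
    o,d=ray(p,uv); return o+d*(z-o[2])/d[2]
def tri(l):
    A=0;b=0
    for p,uv in l:
        o,d=ray(p,uv); d=d/np.linalg.norm(d); M=np.eye(3)-np.outer(d,d); A=A+M;b=b+M@o
    return np.linalg.solve(A,b)
def proj(p,X):
    K=np.array(p['mtx']);T=np.array(p['world_from_camera'])
    c=T[:3,:3].T@(np.array(X)-T[:3,3]); c=np.array([c[0],-c[1],-c[2]]); u=K@c; return u[:2]/u[2]
E
python3 - <<'E'
from h import *
s=get_state();print(s['time'],s['eef_pos'],s['tcp_rot'],s['contact_force'],s['opening'])
for n in ['scene','side','wrist']:
    p=snap(n,n+'0'); print(n, list(p.keys()), np.round(p['mtx'],1).tolist(), np.round(p['world_from_camera'],3).tolist())
    for t in ['foot_edge','heel','button_top','lamp']:
        print(t,[(np.round(r['uv'],0).tolist(),round(r['p'],2)) for r in mark_of(t,p)][:4])
print(get_state()['time'])
E
```

```text
pics
0.0 [0.15741865 0.65571846 0.22995009] [ 1.17633012e-01  9.93056448e-01 -1.12695464e-03 -3.08452741e-04] [-0.00980915  0.27780326  0.66623368] 0.9964765646079776
scene ['pixels', 'mtx', 'world_from_camera', 'shot'] [[445.9, 0.0, 322.1], [0.0, 445.9, 237.6], [0.0, 0.0, 1.0]] [[-0.666, -0.461, 0.586, 1.131], [0.745, -0.393, 0.538, 0.539], [-0.018, 0.795, 0.606, 0.779], [0.0, 0.0, 0.0, 1.0]]
foot_edge [([459.0, 376.0], 0.96), ([527.0, 240.0], 0.96), ([299.0, 156.0], 0.92), ([309.0, 241.0], 0.87)]
heel [([242.0, 250.0], 0.95), ([322.0, 183.0], 0.91), ([526.0, 265.0], 0.82), ([335.0, 289.0], 0.77)]
button_top [([469.0, 460.0], 0.54), ([280.0, 193.0], 0.53), ([529.0, 367.0], 0.48), ([499.0, 290.0], 0.41)]
lamp [([312.0, 169.0], 0.91), ([326.0, 266.0], 0.87), ([446.0, 376.0], 0.72), ([529.0, 252.0], 0.68)]
side ['pixels', 'mtx', 'world_from_camera', 'shot'] [[588.1, 0.0, 324.6], [0.0, 588.1, 237.9], [0.0, 0.0, 1.0]] [[0.997, 0.06, -0.05, 0.412], [-0.077, 0.642, -0.763, -1.129], [-0.013, 0.764, 0.645, 1.015], [0.0, 0.0, 0.0, 1.0]]
foot_edge [([213.0, 150.0], 0.83), ([352.0, 309.0], 0.81), ([367.0, 132.0], 0.74), ([344.0, 224.0], 0.68)]
heel [([371.0, 336.0], 0.98), ([351.0, 174.0], 0.84), ([190.0, 370.0], 0.68), ([340.0, 248.0], 0.59)]
button_top [([354.0, 282.0], 0.58), ([260.0, 378.0], 0.54), ([317.0, 364.0], 0.48), ([252.0, 180.0], 0.39)]
lamp [([360.0, 150.0], 0.92), ([341.0, 234.0], 0.88), ([366.0, 320.0], 0.83), ([193.0, 354.0], 0.77)]
wrist ['pixels', 'mtx', 'world_from_camera', 'shot'] [[333.7, 0.0, 321.5], [0.0, 333.7, 241.2], [0.0, 0.0, 1.0]] [[0.233, -0.921, -0.313, 0.078], [0.972, 0.221, 0.075, 0.674], [0.0, -0.322, 0.947, 0.374], [0.0, 0.0, 0.0, 1.0]]
foot_edge []
heel [([55.0, 251.0], 0.95)]
button_top []
lamp [([14.0, 296.0], 0.94)]
0.75
```

View pics/scene0.png

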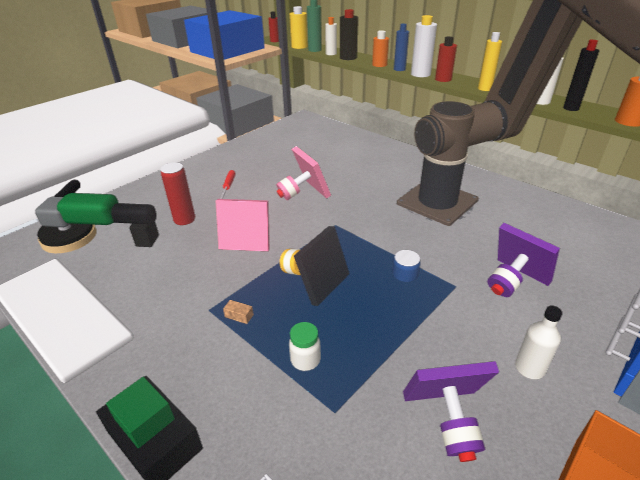

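View pics/side0.png

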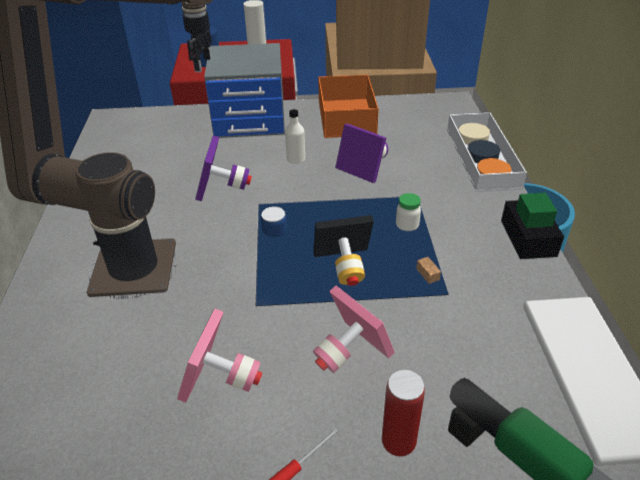

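```bash
python3 - <<'E'
from h import *
a=cv2.imread('pics/scene0.png')[210:320,250:420]; b=cv2.imread('pics/side0.png')[190:310,250:450]
a=cv2.resize(a,None,fx=4,fy=4,interpolation=cv2.INTER_CUBIC);b=cv2.resize(b,None,fx=4,fy=4,interpolation=cv2.INTER_CUBIC)
cv2.imwrite('pics/ca.png',a);cv2.imwrite('pics/cb.png',b)
p=snap('scene','scene1');q=snap('side','side1')
for n,u,v in [('edge',(309,241),(344,224)),('heel',(335,289),(340,248)),('jar',(0,0),(0,0))]:
    if u[0]: print(n,tri([(p,u),(q,v)]).round(3))
for t in ['jar','wax_tin','sand_block','button_top','foot_edge','heel','lamp','mat']:
  for n,P in (('sc',p),('si',q)):
    print(t,n,[(np.round(r['uv'],0).tolist(),round(r['p'],2), atz(P,r['uv'],.004).round(3)[:2].tolist()) for r in mark_of(t,P)][:6])
E
```

```text
edge [ 0.534 -0.047  0.136]
heel [0.525 0.019 0.009]
jar sc [([303.0, 360.0], 0.64, [0.724, 0.103])]
jar si [([407.0, 223.0], 0.96, [0.722, 0.109])]
wax_tin sc [([405.0, 272.0], 0.76, [0.351, 0.113])]
wax_tin si [([276.0, 231.0], 0.88, [0.361, 0.107])]
sand_block sc [([405.0, 272.0], 0.73, [0.35, 0.112])]
sand_block si [([428.0, 275.0], 0.72, [0.734, -0.1])]
button_top sc [([466.0, 456.0], 0.7, [0.686, 0.458]), ([498.0, 290.0], 0.51, [0.259, 0.322]), ([280.0, 195.0], 0.48, [0.299, -0.407])]
button_top si [([354.0, 282.0], 0.51, [0.551, -0.108]), ([318.0, 365.0], 0.45, [0.444, -0.349]), ([258.0, 378.0], 0.45, [0.318, -0.373]), ([252.0, 180.0], 0.45, [0.292, 0.355]), ([407.0, 224.0], 0.18, [0.721, 0.105])]
foot_edge sc [([309.0, 236.0], 0.94, [0.4, -0.183]), ([299.0, 156.0], 0.89, [0.057, -0.558]), ([243.0, 199.0], 0.64, [0.395, -0.483]), ([527.0, 240.0], 0.61, [0.016, 0.298]), ([461.0, 375.0], 0.57, [0.54, 0.371])]
foot_edge si [([344.0, 221.0], 0.96, [0.55, 0.135]), ([350.0, 310.0], 0.95, [0.53, -0.197]), ([213.0, 148.0], 0.85, [0.164, 0.555]), ([211.0, 337.0], 0.82, [0.213, -0.253])
[... 436 characters left out ...]
], 0.86, [0.169, -0.347]), ([352.0, 174.0], 0.65, [0.596, 0.361])]
lamp sc [([240.0, 225.0], 0.87, [0.493, -0.379]), ([530.0, 249.0], 0.82, [0.049, 0.317]), ([313.0, 170.0], 0.81, [0.107, -0.439]), ([326.0, 268.0], 0.71, [0.472, -0.055]), ([443.0, 377.0], 0.7, [0.569, 0.346])]
lamp si [([367.0, 319.0], 0.93, [0.566, -0.229]), ([202.0, 166.0], 0.75, [0.137, 0.45]), ([339.0, 235.0], 0.71, [0.531, 0.075]), ([196.0, 355.0], 0.69, [0.183, -0.3]), ([360.0, 152.0], 0.56, [0.637, 0.486]), ([353.0, 282.0], 0.45, [0.546, -0.107])]
mat sc [([335.0, 299.0], 0.8, [0.545, 0.039])]
mat si [([342.0, 247.0], 0.73, [0.533, 0.026]), ([339.0, 234.0], 0.6, [0.532, 0.081]), ([399.0, 446.0], 0.27, [0.583, -0.55])]
```

View pics/ca.png

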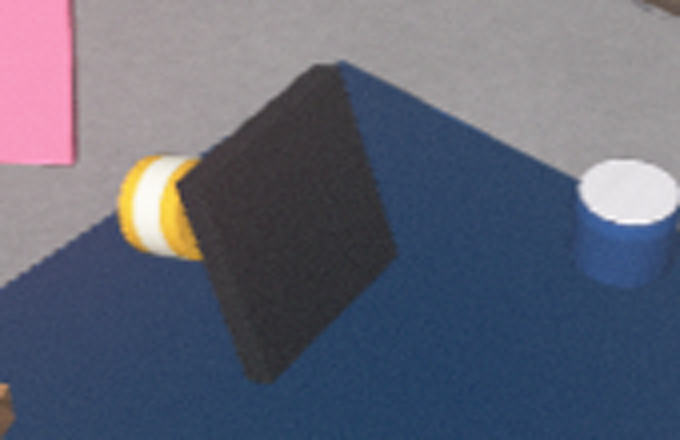

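View pics/cb.png

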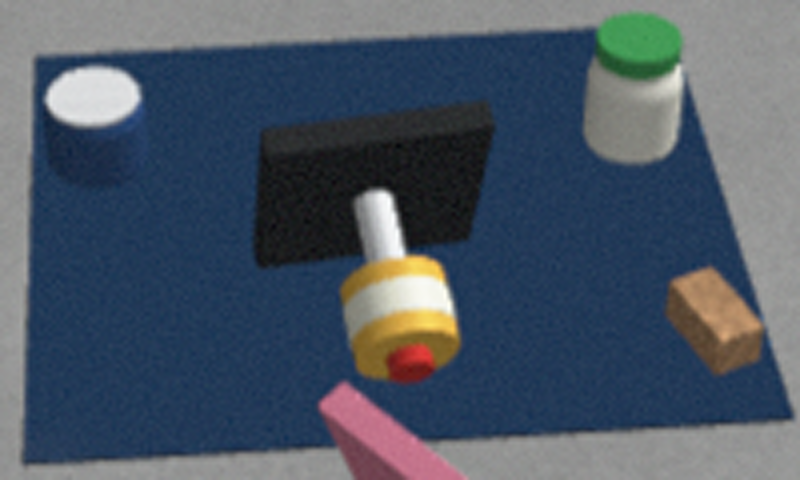

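```bash
python3 - <<'E'
from h import *
p=snap('scene','scene2');q=snap('side','side2')
L=tri([(p,(328.7,226.2)),(q,(315.5,228.7))]);R=tri([(p,(295,256.2)),(q,(371.7,221.7))])
print('top',L,R,(L+R)/2,np.linalg.norm(L-R))
l=atz(p,(349.2,273),.004);r=atz(p,(318,305),.004);print('heel',l,r,(l+r)/2,np.linalg.norm(l-r))
l2=atz(q,(314,256.5),.010);r2=atz(q,(367,250),.01);print('low post side',l2,r2,np.linalg.norm(l2-r2))
for n,P in (('sc',p),('si',q)):
  for t in ['button_top']:
    m=silhouettes(t,P); print([(r['uv'],r['p']) for r in m])
d=(R-L);print(np.degrees(np.arctan2(d[1],d[0])), np.degrees(np.arctan2(*(r-l)[1::-1])))
for t in ['jar','wax_tin','sand_block']:
  print(t,[(np.round(x['uv']).tolist(),round(x['p'],2)) for x in mark_of(t,p)])
print(proj(p,[.733,-.10,.004]))
E
```

```text
top [ 0.46176629 -0.05221089  0.13454481] [ 0.59766724 -0.03569791  0.13271456] [ 0.52971677 -0.0439544   0.13362968] 0.13691273273426915
heel [0.44817783 0.00488806 0.004     ] [0.5857918  0.02042327 0.004     ] [0.51698481 0.01265567 0.004     ] 0.13848807749171996
low post side [ 0.45756704 -0.0114408   0.01      ] [0.5955447  0.00103745 0.01      ] 0.13854075422545067
[([498.4, 286.0], 0.6), ([280.3, 191.5], 0.54), ([465.8, 453.9], 0.46)]
[([257.9, 375.8], 0.59), ([321.6, 362.3], 0.48)]
6.927903034563231 6.440841224649399
jar [([304.0, 361.0], 0.8)]
wax_tin [([241.0, 317.0], 0.66), ([407.0, 270.0], 0.58)]
sand_block [([240.0, 316.0], 0.96)]
[237.84950669 315.11794982]
```

Request:
jog_arm --targets "24 -32 0 0 0 -7 -1;24 -32 0 0 0 -7 -1;24 -32 0 0 0 -7 -1;24 -32 0 0 0 -7 -1;24 -32 0 0 0 -7 -1;24 -32 0 0 0 -7 -1;24 -32 0 0 0 -7 -1;24 -32 0 0 0 -7 -1;24 -32 0 0 0 -7 -1;24 -32 0 0 0 -7 -1"

```text
time: 2.83
eef_pos: [0.3991, 0.3278, 0.2317]
tcp_rot: [0.675, 0.738, 0.003, 0.001]
contact_force: [1.0, 1.5, -0.3]
opening: -0.002
```

Request:
jog_arm --targets "13 -39 0 0 0 0 -1;13 -39 0 0 0 0 -1;13 -39 0 0 0 0 -1;13 -39 0 0 0 0 -1;13 -39 0 0 0 0 -1;13 -39 0 0 0 0 -1;13 -39 0 0 0 0 -1;13 -39 0 0 0 0 -1;13 -39 0 0 0 0 -1;13 -39 0 0 0 0 -1"

```text
time: 3.67
eef_pos: [0.5298, -0.068, 0.2361]
tcp_rot: [0.677, 0.736, 0.008, 0.005]
contact_force: [0.3, -0.3, 0.3]
opening: -0.004
```

Request:
jog_arm --targets "1 -20 0 0 0 1.5 -1;0 0 -30 0 0 0 -1;0 0 -35 0 0 0 -1;0 0 0 0 0 0 -1"

```text
time: 4.0
eef_pos: [0.5347, -0.1001, 0.1737]
tcp_rot: [0.672, 0.741, 0.009, 0.011]
contact_force: [-0.5, 0.0, -1.6]
opening: -0.002
```

```bash
python3 - <<'E'
from h import *
s=get_state();print(s['time'],s['eef_pos'],s['tcp_rot'],s['contact_force'])
p=snap('scene','s3');q=snap('side','q3')
cv2.imwrite('pics/c3.png',cv2.resize(np.hstack([p['pixels'][150:330,220:420],q['pixels'][150:330,250:450]]),None,fx=2,fy=2,interpolation=cv2.INTER_CUBIC))
E
```

```text
4.0 [ 0.53465731 -0.1001046   0.1736691 ] [0.67173844 0.74065531 0.00899327 0.0107848 ] [-0.50192271  0.01289314 -1.62182555]
```

View pics/c3.png

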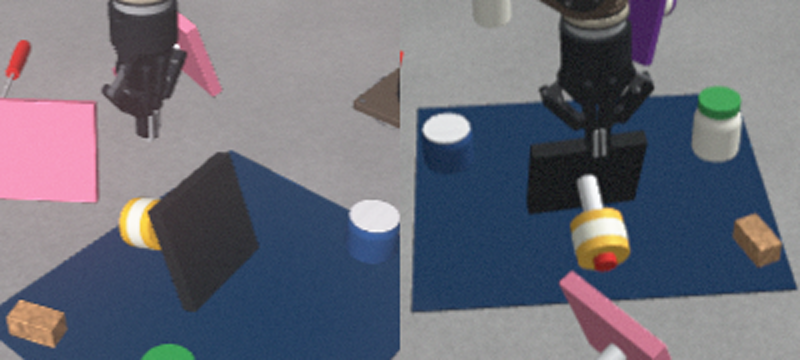

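Request:
jog_arm --targets "0 0 -30 0 0 0 -1;0 0 -26 0 0 0 -1;0 0 0 0 0 0 -1;-1 10 0 0 0 0 -1;-1 10 0 0 0 0 -1"

```text
time: 4.52
eef_pos: [0.5435, -0.0809, 0.1367]
tcp_rot: [0.67, 0.741, 0.015, 0.025]
contact_force: [-0.6, 0.1, -0.7]
opening: 0.002
```

Request:
jog_arm --targets "-8 0 -15 0.6 3.3 0 -1;-4 0 -8 0 0 0 -1;0 0 0 0 0 0 -1"

```text
time: 4.77
eef_pos: [0.5352, -0.0773, 0.1214]
tcp_rot: [0.669, 0.743, 0.002, 0.005]
contact_force: [-0.8, -1.4, 0.6]
opening: 0.001
```

Request:
jog_arm --targets "-2 -4 -8 0 0 0 -1;0 0 -4 0 0 0 -1;0 0 0 0 0 0 -1"

```text
time: 5.02
eef_pos: [0.5351, -0.081, 0.1124]
tcp_rot: [0.668, 0.744, 0.004, 0.009]
contact_force: [0.4, -0.5, -0.7]
opening: -0.004
```

Request:
jog_arm --targets "-2 8 0 0 0 0 -1;-2 8 0 0 0 0 -1;-1 8 0 0 0 0 -1;-1 8 0 0 0 0 -1;-1 8 0 0 0 0 -1;-1 8 0 0 0 0 -1"

```text
time: 5.52
eef_pos: [0.5278, -0.0311, 0.1146]
tcp_rot: [0.669, 0.743, 0.004, 0.012]
contact_force: [0.1, -1.6, 1.3]
opening: 0.003
```

```bash
cat > look.py <<'E'
import sys
from h import *
t=sys.argv[1]
s=get_state();print(s['time'],s['eef_pos'],s['tcp_rot'],s['contact_force'])
p=snap('scene','s'+t);q=snap('side','q'+t)
cv2.imwrite(f'pics/c{t}.png',cv2.resize(np.hstack([p['pixels'][150:330,220:420],q['pixels'][150:330,250:450]]),None,fx=2,fy=2,interpolation=cv2.INTER_CUBIC))
E
python3 look.py 4
```

```text
5.5167 [ 0.52775954 -0.03112696  0.11461888] [0.66928553 0.74289845 0.00424201 0.01186473] [ 0.1308651  -1.59436453  1.29557186]
```

View pics/c4.png

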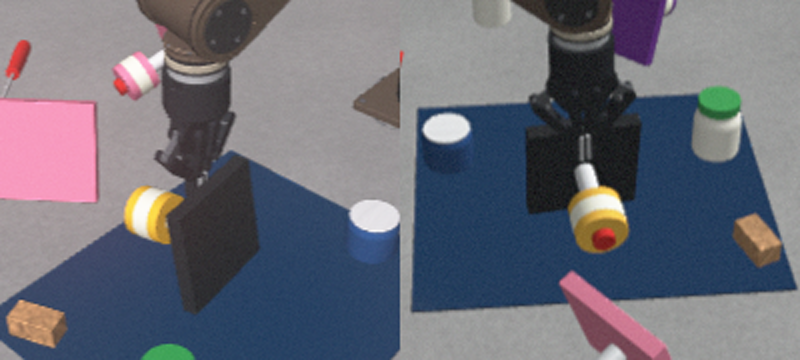

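The lamp is tipping on its heel: the foot is steeper, the head is rising, and the heel has not moved. I'll keep pushing.

Request:
jog_arm --targets "-1 8 -1 0 0 0 -1;-1 8 -1 0 0 0 -1;-1 8 0 0 0 0 -1;-1 8 0 0 0 0 -1;-1 8 0 0 0 0 -1;-1 8 0 0 0 0 -1;-1 8 0 0 0 0 -1"

```text
time: 6.2
eef_pos: [0.5196, 0.0305, 0.1117]
tcp_rot: [0.669, 0.743, 0.004, 0.011]
contact_force: [0.2, 0.6, 0.2]
opening: -0.0
```

```bash
python3 look.py 5
```

```text
6.2 [0.51963328 0.03050078 0.11169255] [0.66920007 0.74298795 0.00417649 0.01107801] [0.23813065 0.61793538 0.22821993]
```

View pics/c5.png

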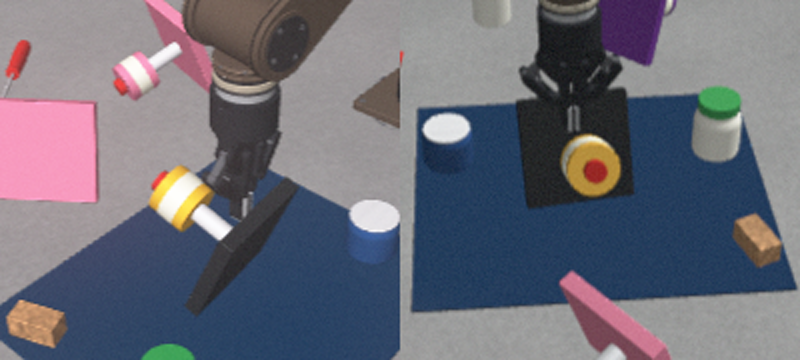

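Request:
jog_arm --targets "-1 10 0 0 0 0 -1;-1 10 0 0 0 0 -1;-1 10 0 0 0 0 -1;-1 10 0 0 0 0 -1;-1 10 0 0 0 0 -1"

```text
time: 6.72
eef_pos: [0.5116, 0.0863, 0.1093]
tcp_rot: [0.67, 0.742, 0.004, 0.007]
contact_force: [-0.7, 1.9, -2.5]
opening: 0.001
```

```bash
python3 look.py 6
```

```text
6.7167 [0.51156107 0.08634143 0.10932227] [0.67001426 0.74230471 0.00389544 0.00703015] [-0.68596656  1.85096367 -2.45722895]
```

View pics/c6.png

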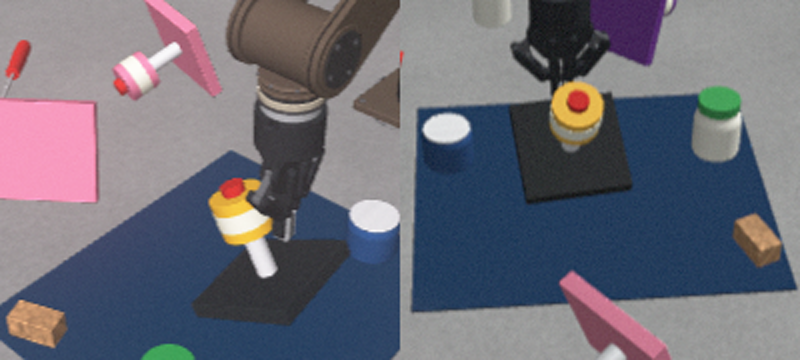

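The head now leans on the fingers and is being let down gently.

Request:
jog_arm --targets "-1 6 0 0 0 0 -1;-1 6 0 0 0 0 -1;-1 6 0 0 0 0 -1;-1 6 0 0 0 0 -1;-1 6 0 0 0 0 -1;-1 6 0 0 0 0 -1;-1 6 0 0 0 0 -1;-1 6 0 0 0 0 -1"

```text
time: 7.48
eef_pos: [0.5023, 0.1407, 0.1091]
tcp_rot: [0.669, 0.743, 0.004, 0.007]
contact_force: [0.2, -0.2, -0.1]
opening: -0.005
```

Request:
jog_arm --targets "-1 8 0 0 0 0 -1;-1 8 0 0 0 0 -1;-1 8 0 0 0 0 -1;-1 8 0 0 0 0 -1;0 0 0 0 0 0 -1"

```text
time: 7.9
eef_pos: [0.5006, 0.1756, 0.1115]
tcp_rot: [0.669, 0.743, 0.005, 0.01]
contact_force: [-0.6, 0.9, -0.5]
opening: -0.003
```

```bash
python3 look.py 7
```

```text
7.9 [0.50059281 0.17564193 0.11153843] [0.6689742  0.74319646 0.00532751 0.01020613] [-0.62851488  0.90454771 -0.4949609 ]
```

View pics/c7.png

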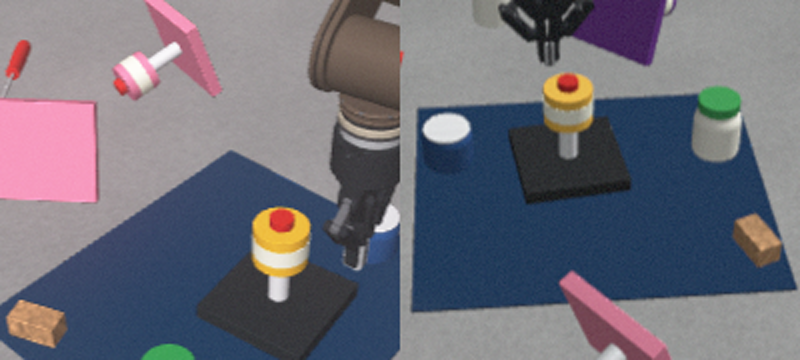

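The lamp stands upright. Next I'll rise and measure the button.

Request:
jog_arm --targets "0 2 30 0 0 0 -1;0 0 35 0 0 0 -1;0 0 25 0 0 0 -1;0 0 0 0 0 0 -1"

```text
time: 8.33
eef_pos: [0.4977, 0.1753, 0.2013]
tcp_rot: [0.669, 0.743, 0.001, 0.008]
contact_force: [0.6, 0.1, 0.2]
opening: 0.004
```

```bash
python3 - <<'E'
from h import *
s=get_state();print(s['time'],s['eef_pos'],s['tcp_rot'])
p=snap('scene','s8');q=snap('side','q8')
ob={}
for n,P in (('sc',p),('si',q)):
    im=P['pixels'].astype(int); m=((im[...,2]>140)&(im[...,1]<70)&(im[...,0]<70)).astype(np.uint8)
    k,_,st,c=cv2.connectedComponentsWithStats(m)
    print(n,[(st[i].tolist(),c[i].round(1).tolist()) for i in range(1,k) if st[i][4]>20])
    print([(np.round(r['uv'],1).tolist(),round(r['p'],2)) for r in mark_of('button_top',P)])
print(tri([(p,(361,259)),(q,(333.5,190.5))]))
print(proj(p,[.512,.085,.144]),proj(q,[.512,.085,.144]))
cv2.imwrite('pics/c8.png',cv2.resize(np.hstack([p['pixels'][235:285,325:400],q['pixels'][170:220,300:375]]),None,fx=5,fy=5,interpolation=cv2.INTER_CUBIC))
E
```

```text
8.3333 [0.49772108 0.1752966  0.20130023] [0.66930764 0.74294122 0.00122663 0.00800717]
sc [([345, 10, 8, 8, 36], [347.8, 12.9]), ([269, 18, 7, 24, 105], [271.9, 29.9]), ([590, 40, 7, 10, 29], [592.4, 43.8]), ([224, 171, 11, 18, 88], [228.8, 178.7]), ([162, 172, 24, 53, 648], [173.9, 197.3]), ([355, 255, 12, 11, 101], [360.3, 260.0]), ([492, 284, 11, 11, 92], [497.1, 289.0]), ([459, 452, 17, 10, 139], [466.9, 456.3])]
[([469.1, 457.2], 0.55), ([363.3, 256.7], 0.52), ([500.2, 289.0], 0.46), ([282.3, 193.9], 0.36)]
si [([172, 45, 34, 36, 777], [187.2, 66.0]), ([329, 188, 10, 6, 47], [333.9, 190.4]), ([316, 358, 11, 11, 51], [320.8, 363.0]), ([255, 376, 5, 7, 24], [257.2, 378.4]), ([271, 460, 30, 20, 297], [287.7, 471.4])]
[([332.9, 188.9], 0.57), ([318.5, 366.6], 0.53), ([250.3, 180.8], 0.46), ([260.0, 380.5], 0.42)]
[0.51651683 0.08980889 0.14098535]
[360.34721178 256.22604489] [331.68327858 190.58525923]
```

View pics/c8.png

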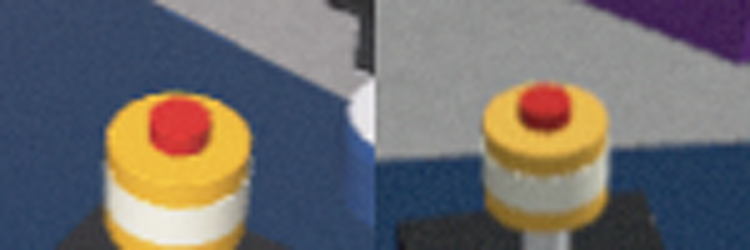

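```bash
python3 - <<'E'
from h import *
p=snap('scene','s9');q=snap('side','q9')
print(tri([(p,(361,257.4)),(q,(334,190))]),atz(p,(361,257.4),.144),atz(q,(334,190),.144))
E
```

```text
[0.51673456 0.0886169  0.14421029] [0.5142758  0.08859855 0.144     ] [0.51807851 0.08697566 0.144     ]
```

Request:
jog_arm --targets "6 -28 0 0.5 0.8 0 -1;6 -28 0 0 0 0 -1;4 -22 0 0 0 0 -1;0 0 0 0 0 0 -1"

```text
time: 8.97
eef_pos: [0.5066, 0.0954, 0.1873]
tcp_rot: [0.667, 0.745, -0.009, -0.009]
contact_force: [-0.0, 0.2, -0.5]
opening: -0.001
```

Request:
jog_arm --targets "8 -7 0 0 -1.4 0 -1;0 0 0 0 0 0 -1;0 0 0 0 0 0 -1"

```text
time: 9.22
eef_pos: [0.5138, 0.0878, 0.184]
tcp_rot: [0.668, 0.744, -0.002, -0.001]
contact_force: [-0.4, 0.1, -1.1]
opening: -0.002
```

Now lower onto the button (top at about 0.144).

Request:
jog_arm --targets "2 0 -15 0 0 0 -1;0 0 -12 0 0 0 -1;0 0 -5 0 0 0 -1;0 0 0 0 0 0 -1"

```text
time: 9.55
eef_pos: [0.5153, 0.0905, 0.1501]
tcp_rot: [0.667, 0.745, -0.001, -0.002]
contact_force: [-0.1, -0.4, 0.6]
opening: -0.002
```

```bash
python3 - <<'E'
from h import *
s=get_state();print(s['time'],s['eef_pos'],s['tcp_rot'],s['contact_force'])
p=snap('scene','s10');q=snap('side','q10')
cv2.imwrite('pics/c10.png',cv2.resize(np.hstack([p['pixels'][200:300,300:400],q['pixels'][140:240,280:380]]),None,fx=4,fy=4,interpolation=cv2.INTER_CUBIC))
E
```

```text
9.55 [0.51525107 0.09047067 0.15013831] [ 0.66712007  0.74494757 -0.0012532  -0.00153371] [-0.14955662 -0.44888238  0.59663719]
```

View pics/c10.png

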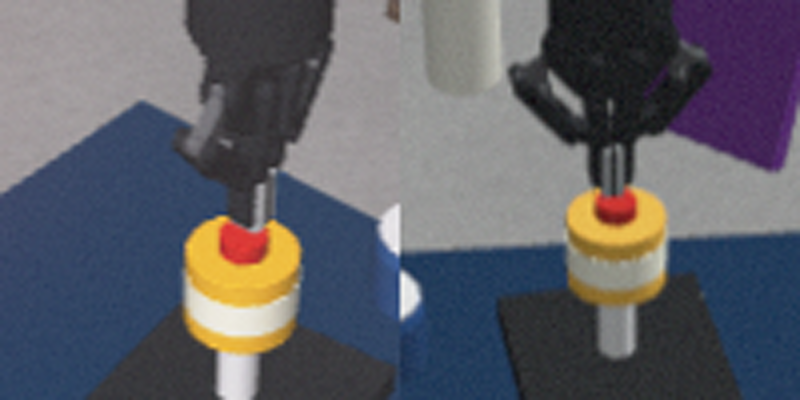

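Request:
jog_arm --targets "1 -3 -2 0 0 0 -1;0 0 -3 0 0 0 -1;0 0 -2 0 0 0 -1;0 0 -2 0 0 0 -1"

```text
time: 9.98
eef_pos: [0.5186, 0.0875, 0.1443]
tcp_rot: [0.667, 0.745, 0.001, 0.001]
contact_force: [-0.3, 0.1, -0.1]
opening: -0.002
```

Request:
jog_arm --targets "-2 0 -3 0 0 0 -1;0 0 -3 0 0 0 -1;0 0 -2 0 0 0 -1"

```text
time: 10.23
eef_pos: [0.5176, 0.0874, 0.1378]
tcp_rot: [0.667, 0.745, 0.002, 0.002]
contact_force: [-3.5, 0.0, 13.5]
opening: 0.0
```

Request:
jog_arm --targets "0 0 -1 0 0 0 -1;0 0 0 0 0 0 -1"

```text
time: 10.4
eef_pos: [0.5175, 0.0874, 0.1386]
tcp_rot: [0.667, 0.745, 0.001, 0.002]
contact_force: [-1.6, 0.4, 4.4]
opening: 0.005
```

```bash
python3 - <<'E'
from h import *
s=get_state();print(s['time'],s['eef_pos'],s['contact_force'])
p=snap('scene','s11');q=snap('side','q11')
cv2.imwrite('pics/c11.png',cv2.resize(np.hstack([p['pixels'][200:300,300:400],q['pixels'][140:240,280:380]]),None,fx=4,fy=4,interpolation=cv2.INTER_CUBIC))
E
```

```text
10.4 [0.51754219 0.08737344 0.13863017] [-1.59472053  0.36317715  4.37083942]
```

View pics/c11.png

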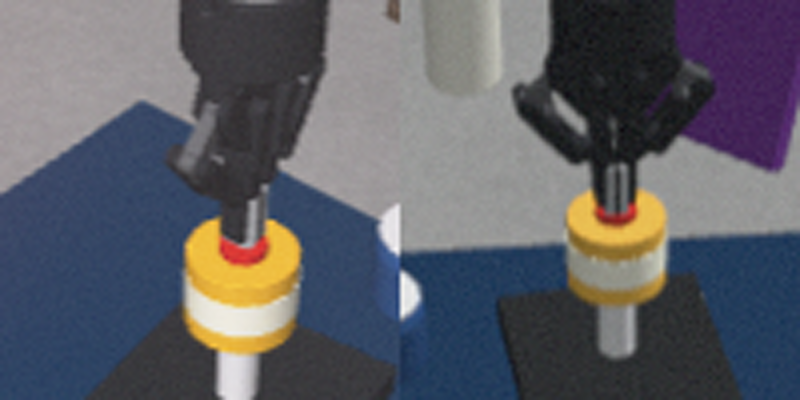

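The button is visibly down. I'll press slightly harder to be sure, then release straight up.

Request:
jog_arm --targets "0 0 -3 0 0 0 -1;0 0 -2 0 0 0 -1;0 0 -2 0 0 0 -1"

```text
time: 10.75
eef_pos: [0.5177, 0.0874, 0.1378]
tcp_rot: [0.667, 0.745, 0.0, 0.001]
contact_force: [-5.5, 0.9, 11.4]
opening: 0.001
```

Request:
jog_arm --targets "0 0 6 0 0 0 -1;0 0 10 0 0 0 -1;0 0 20 0 0 0 -1;0 0 30 0 0 0 -1;0 0 30 0 0 0 -1;0 0 0 0 0 0 -1;0 0 0 0 0 0 -1;0 0 0 0 0 0 -1;0 0 0 0 0 0 -1"

```text
time: 11.5
eef_pos: [0.5159, 0.0873, 0.2351]
tcp_rot: [0.667, 0.745, -0.0, 0.0]
contact_force: [-0.2, -0.2, -1.3]
opening: 0.002
```

```bash
python3 look.py 12;python3 - <<'E'
from h import *
p=snap('scene','s13');q=snap('side','q13')
for P,n in((p,'scene'),(q,'side')):
    a=cv2.imread(f'pics/{n}0.png'); 
    for t in ['jar','wax_tin','sand_block']:
        print(n,t,[(np.round(r['uv']).tolist(),round(r['p'],2)) for r in mark_of(t,P)][:2])
E
```

```text
11.5 [0.51592227 0.08731605 0.23508873] [ 6.66698677e-01  7.45327259e-01 -3.83057787e-04  6.91951050e-05] [-0.22766715 -0.151057   -1.32100459]
scene jar [([305.0, 361.0], 0.63)]
scene wax_tin [([404.0, 271.0], 0.93), ([238.0, 317.0], 0.41)]
scene sand_block [([241.0, 318.0], 0.61)]
side jar [([408.0, 224.0], 0.97)]
side wax_tin [([275.0, 231.0], 0.92)]
side sand_block [([427.0, 274.0], 0.91)]
```

View pics/s13.png

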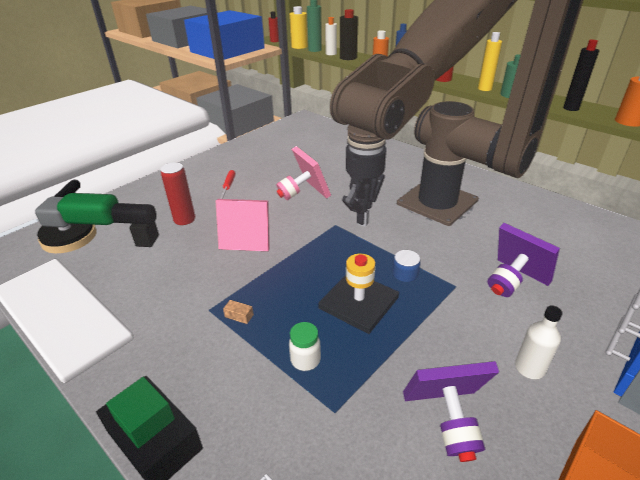

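View pics/c12.png

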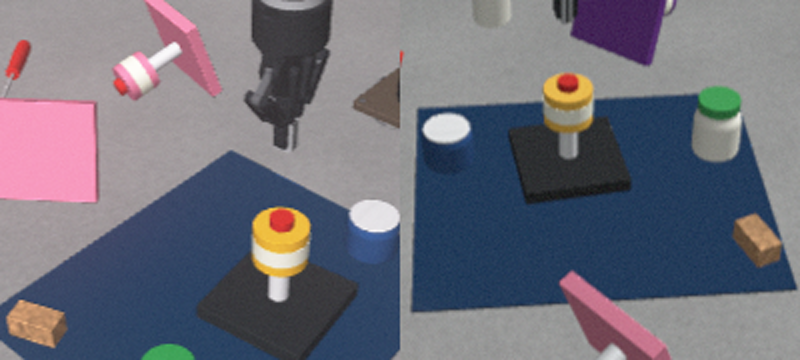

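The lamp stands upright on the mat at about (360, 290), the button is out again, the other things are where they were and the gripper is clear.

```bash
python3 -c "
from plant import *
print(sign_off())"
```

```text
the job is handed in; nothing more can be done
None
```

The lamp is back upright on the mat, and its red button was pressed all the way down and let go. I handed the job in at about 12 s of the 42 s allowed.

- **Tipping:** I pushed level with the shut fingers on the foot's upper edge and the lamp tipped on its heel without leaving the mat. Past the balance point the head leaned on the fingers, and I let it down gently.
- **Pressing:** With the lamp standing still, I pressed the button about 6 mm down, with a peak reading of about 13 N. I then pressed a second time to be sure (about 11 N) and rose straight up. I did not fully release between these two presses.
- **Last checks:** The pictures show the lamp upright on the mat with its button out again. The tin, jar and cork block were found where they were at the start, within a few pixels. The bottle, can and screwdriver I checked only by eye, and they look unmoved. The gripper was about 9 cm above the lamp, touching nothing.
- **Disagreements:** The two cameras differed by about 4 mm on where the button was, well inside its 28 mm width. The networks sometimes confused the cork block with the tin, so I went by the pictures there.

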